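# Close up the tin rack's follower

### The arm

A 6-joint arm with a two-finger parallel gripper is mounted at the origin on a cart in front of the work surface, level with it; the furniture and walls round the work are solid. World frame = base frame: x ahead of the robot, y to its left, z up, the work surface at z = 0. Lengths are in m, angles in rad, forces in N, time in s.
With the tool pointing down it reaches from about 0.375 to 0.9 m from the base axis. Payload 3.1 kg.
Tool frame: the origin (TCP) lies between the finger pads; the fingertips stand 8 mm ahead of it and the grasp point (between the pads) lies 11 mm behind it; z points along the fingers, y is the line along which they close (so a half turn about z gives the same grasp; the last joint's range is limited). The gripper opens to 85 mm and grips with 20 to 120 N. Pads are 22 mm wide; open, the fingers measure 114 mm over their backs; the gripper's body (76 mm by 85 mm) begins 54 mm behind the grasp point. The pads swing forward as they close: fully open they stand 13 mm farther back than shut.
Start: joints at [-1.458, 0.527, 1.433, -0, 1.181, -0.178], TCP at [0.18, -0.599, 0.239] pointing down, gripper open.
Joint ranges: [-3.08, 3.08], [-0.75, 2.2], [0.22, 2.44], [-1.43, 4.57], [0, 2.65], [-2.85, 2.85]. Speed limits (rad/s): [2.79, 2.79, 3.14, 3.14, 3.14, 3.14].

### API

Orientations are given as a unit quaternion [x, y, z, w].
In Python, from station import readout, cams, sign_off gives the robot as it stands.
- The arm moves only by the tool send_rows, never from a script. Its argument "commands" is text: rows parted by semicolons, each of 5 numbers parted by spaces: the finger opening in mm, from 0 to 85.4, then the shift along the tool's x, y, z each as a share of 0.02 m, from -1 to 1, then the turn about the tool's z as a share of 4 degrees, from -1 to 1. In form: grip dx dy dz spin; .... A call has 1 to 20 rows; each row shifts and turns the commanded pose from where the row before left it, along the tool's axes as they then stand; what a row does not reach is not made up. A row lasts 1/12 s, in which the tool goes at most 41.7 mm and 7.16 degrees, less where a joint would pass 70% of its speed; a pose out of reach is approached as far as the arm can. A call with a number of a shift or a turn outside -1 to 1 is refused whole. A call with a gripper value outside its range is refused whole. The fingers move at their own pace and stop on an object; "grip_force" is the grip in N (left out, the last holds). Time passes only in rows, so rows that do not move let the fingers close. It gives the time, the measured TCP pose, the force, the opening and the grip force at its end, in the units of the state.
- readout.sense(): the state, without advancing time (a new reading comes with each control period).
- cams.snapshot(name): name is "scene" or "side" or "wrist"; returns a dict with "pixels" (420x560x3 uint8, red, green, blue), "intrinsics" (3x3 intrinsics, pixels), "eye" and "rotation" of the camera in the world. Camera axes: x right, y down, z forward; pixel columns grow to the right and rows downward; lengths in m; the calibration is good to about 2 mm. A picture is of the moment at which its call begins. There is no depth.
- sign_off(): hands the job in; it is judged then, once.
The state is a dict: "t": time; "q": joint angles; "qd": joint speeds; "tau": joint torques, N m; "tcp_pos": TCP position; "tool_rot": TCP orientation; "force": force on the tool from outside, world axes, zero at the start; "ft_torque": the same for the moment, N m; "finger_gap": opening from 0.0 (shut) to 1.0 (fully open); "gripper_force": force on a finger pad.
Only numpy, scipy, OpenCV 4.12 (cv2) and the standard library are available. Lean on these libraries where they do the work, as an engineer would, in place of code of your own. Each camera call takes 0.05 s, during which the arm holds its last target. There are 200 camera calls.

### The job

Squeeze the release lever on the rack's sliding follower and, keeping it squeezed, slide the follower along the tray until the three tins stand closed up against each other and against the end wall, pressing them only gently. Then let the lever up and ease the follower back to the first notch where its catch drops fully in, without forcing it against the strip, leave it latched there close behind the row, and take the gripper away without disturbing the other things.

Things in the scene. Friction and masses are not known exactly. Their poses are not given: they have to be found in the camera images.
- tray: Fixed narrow steel tray, outside 70 x 376 mm plus a 19 mm ledge on its -x side; side walls 24 mm high, inside 64 mm wide, floor 4 mm thick. Origin: centre of the underside, on the worktop. y runs along the tray towards the 55 mm high end wall where the tins belong; that wall's inner face is at y = 185 mm.
- ledge (a point): Middle of the ledge along the tray's -x side, at tray x = -44.5 mm, y = 0, z = 34 mm. A strip on the ledge (top z = 34 mm) has a 25 mm plain part, then, towards +y, notches every 18 mm, 5.6 mm wide and 4.5 mm deep. Where the notches lie along y differs by up to 18 mm from start to start and is not told: find them by feel.
- follower: Aluminium carriage that slides only along the tray's y, with about 1.5 N of friction. Origin: below the front of its fence (flat plate 60 mm wide, z 6 to 62 mm, that pushes the tins), level with the tray's underside; axes as the tray's. Behind the fence stands a fixed black grip post, 30 mm wide, y -36 to -44, top z 130 mm; behind it the like release tab, y -70 to -78 mm, top z 131 mm.
- catch (a point): Place of the catch on the follower (y = -106, z = 34 mm): a tooth 4 mm long in y at the end of the lever's rear arm. At the start it hangs behind the strip's plain part, so the follower cannot go towards the tins until it is lifted. In a notch it blocks the follower both ways, with 1.6 mm of play.
- grip (a point): Point midway between the outer faces of the grip post and release tab, on the follower at y = -57 mm, z = 110 mm: the place for the gripper from above, fingers closing along the tray's y. With the lever let go the two measure 42 mm over their outer faces here, squeezed fully about 29 mm (the tab comes 13 mm towards the post; the follower shifts a little under a centred squeeze).
- fence (a point): Centre of the flat front face of the fence, which meets the tins (same y as the follower's origin, z = 34 mm).
- release (a joint): Angle (rad) of the release lever, hinged at follower y = -70, z = 34 mm: 0 = let go with the catch fully down, 0.17 = squeezed to its stop, the tab moved towards the post (+y). The catch is clear of the strip above 0.13 and rests at about 0.11 when it stands on a tooth. A spring returns it: 3 N at the tab when let go, 4 N fully squeezed.
- tin_a: Small tin, 57 mm diameter, 72 mm high, upright, nearest the end wall. Origin: centre of its underside. About 0.13 to 0.25 kg.
- tin_b: The same kind of tin, the middle one of the row.
- tin_c: The same kind of tin, the one nearest the follower. At the start there are gaps of some mm between all of them; the row is 171 mm long when closed up.
- pepper: Pepper shaker, 44 mm wide, 90 mm high, standing beyond the tray; bystander. Origin under its centre.
- garlic: Head of garlic, 57 mm, beyond the tray; bystander. Origin under its centre.
- onion: Onion, 94 mm, in front of the sink; bystander. Origin under its centre.
- jar: Clear jar with dark lid, 64 mm wide, 99 mm high, at the back; bystander. Origin under its centre.
Things that resemble listed ones, but are neither listed nor needed, are in the scene too. What is shaped like the tin_c but green is not meant. Leave any green look-alike of the tin_b alone.

How it is judged:
On the way, in this order (a step that is already met when the one before it is completed fails the run):
1. the release lever is squeezed while the row of tins is still open (value of joint release above 0.14 rad and y of tin_c in the frame of tray below 0.036 m), for 0.1 s.
2. the tins are closed up against the end wall (gaps together under 4 mm) with the lever still squeezed (y of tin_c in the frame of tray above 0.0385 m and horizontal distance between tin_a and tin_b below 0.0595 m and horizontal distance between tin_b and tin_c below 0.0595 m and value of joint release above 0.14 rad), for 0.1 s.
At the end, for the whole second after the job is handed in: The three tins stand upright in the tray, closed up against each other and the end wall (all gaps together under 4 mm, none over 2.5 mm); the follower's fence is within 22 mm of the last tin; the catch is fully in a notch (lever angle under 0.04 rad); all at rest and let go (y of tin_c in the frame of tray above 0.0385 m and horizontal distance between tin_a and tin_b below 0.0595 m and horizontal distance between tin_b and tin_c below 0.0595 m and value of joint release below 0.04 rad and horizontal distance between fence and tin_c below 0.0505 m and linear speed of each of tin_c, follower below 0.01 m/s and angle between each of tin_a, tin_b, tin_c's own z axis and vertical below 0.1 rad); the robot touches nothing.
It fails at once if the catch is forced against the notched strip with more than 25 N (contact force between follower and tray above 25 N).
It fails at once if the follower presses on the tins with more than 20 N (contact force between follower and tin_c above 20 N).
It fails at once if a bystander is moved by more than 20 mm (distance of any of pepper, garlic, onion, jar from where it was at the start of the episode above 0.02 m).
It also fails if it takes over 40 s, if anything falls off the work surface, if the arm or the gripper's body presses on something with over 40 N, if the wrist force passes 120 N, or if a joint passes its speed limit or range.

## Working session

There is one attempt and no reset: what is moved stays moved. The work goes in short steps, Python scripts to look and compute and a tool call to move; the robot and the scene stay as the last step left them, time stands still between calls to the robot, and variables do not carry over. Pictures are saved under pics/ and viewed, at most 10 in all, crops included, and the job is handed in when it is done.

Besides the shell and the picture viewer there is one more tool, called after "Call:" by a JSON object that holds its "api" and its "payload". send_rows: Moves the arm, as the interface text tells. Its arguments: {"type":"object","properties":{"commands":{"type":"string"},"grip_force":{"type":"number"}},"required":["commands"]}

```bash
mkdir -p pics
cat > h.py <<'E'
import numpy as np, cv2
from station import readout, cams, sign_off
def snap(n,f):
    s=cams.snapshot(n); cv2.imwrite('pics/'+f,s['pixels'][:,:,::-1]); np.savez('pics/'+f+'.npz',**{k:np.array(s[k]) for k in s}); return s
def ray(s,u,v,z):
    d=np.array(s['rotation'])@np.linalg.inv(s['intrinsics'])@np.array([u,v,1.]); e=np.array(s['eye']); return e+d*(z-e[2])/d[2]
def proj(s,p):
    c=np.array(s['intrinsics'])@np.array(s['rotation']).T@(np.array(p)-s['eye']); return c[:2]/c[2]
E
python3 - <<'E'
from h import *
a=snap('scene','s1.png');b=snap('side','d1.png');print(a['eye'],b['eye']);print(readout.sense())
E
```

```text
[-0.10874109 -1.25136043  0.93086649] [-0.17939711  1.16366919  0.76416771]
{'t': 0.1, 'q': array([-1.45749009e+00,  5.28386376e-01,  1.43377226e+00,  1.51218899e-05,
        1.18141030e+00, -1.78481707e-01]), 'qd': array([-0.00023453, -0.00304573, -0.00302141,  0.000811  , -0.00032984,
        0.00023617]), 'tau': array([-1.57466247e-04, -4.43302810e+01, -1.78586662e+01, -1.97812451e-04,
        3.91848735e-03,  2.10366636e-06]), 'tcp_pos': array([ 0.17976151, -0.59793405,  0.23842398]), 'tool_rot': array([ 9.89376273e-01,  1.45374047e-01,  3.91840111e-05, -9.87389672e-04]), 'force': array([-0.26056373, -0.16729113,  0.05065178]), 'ft_torque': array([-0.00614553, -0.01809291, -0.01777156]), 'gripper_force': 0.0, 'finger_gap': 1.0017933459397057}
```

View pics/s1.png

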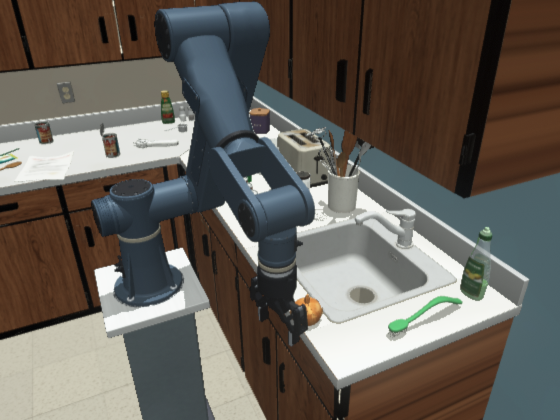

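View pics/d1.png

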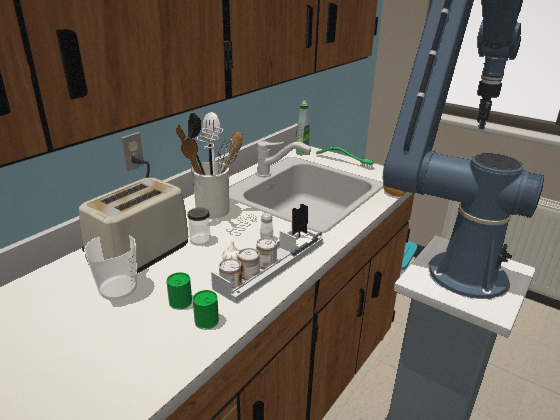

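The scene view is blocked by the arm. In the side view the tray runs from its end wall at about (225,285) to its far end at (322,236). Tins stand at (231,270), (249,260) and (266,250), with the black post and tab at (300,220). The green tins at (179,290) and (206,309) are the look-alikes to leave alone. I'll enlarge the row to confirm.

Run:
```python
from h import *
i=cv2.imread('pics/d1.png')[195:305,205:335]; cv2.imwrite('pics/c1.png',cv2.resize(i,None,fx=6,fy=5.4545,interpolation=cv2.INTER_CUBIC) if 0 else cv2.resize(i,None,fx=5,fy=5,interpolation=cv2.INTER_CUBIC))
```

```text
(no output)
```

View pics/c1.png

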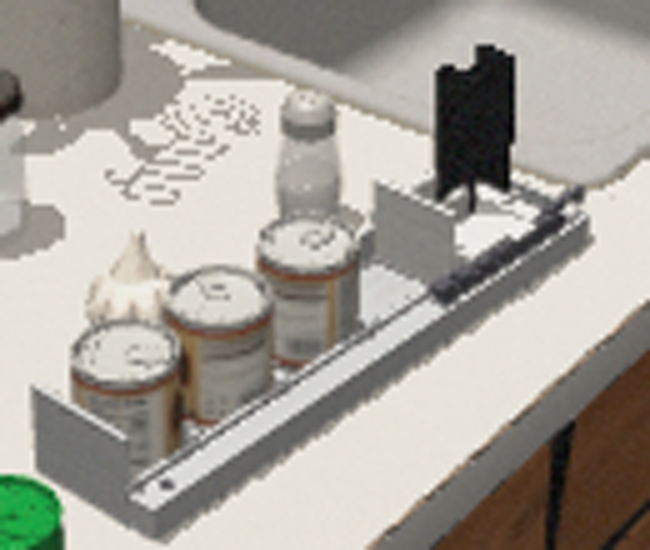

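The three orange-and-white tins in the tray fit the description, with tops at crop (127,352), (220,293) and (308,240). The green ones outside the tray do not. Next I fit the tray pose.

```bash
cat > fit.py <<'E'
from h import *
from scipy.optimize import least_squares
s=dict(np.load('pics/d1.png.npz'))
f=lambda u,v:np.array([205+(u+.5)/5-.5,195+(v+.5)/5-.5])
for n,u,v,z in [('A',127,352,.076),('B',220,293,.076),('C',308,240,.076),('fl',375,182,.062),('fr',455,225,.062),('wl',33,388,.055),('wr',128,440,.055)]:
    print(n,ray(s,*f(u,v),z).round(4))
# params x,y,yaw,yf
obs=[('t',(0.032,.188,.055),(33,388)),('t',(-.032,.188,.055),(128,440)),('t',(-.054,.188,0),(157,540)),('t',(.035,.188,0),(37,463)),
 ('f',(.030,0,.062),(375,182)),('f',(-.030,0,.062),(455,225))]
def w(p,fr,q):
    c,sn=np.cos(p[2]),np.sin(p[2]); x,y,z=q
    if fr=='f': y=y+p[3]
    return np.array([p[0]+c*x-sn*y,p[1]+sn*x+c*y,z])
tins=[((127,352)),((220,293)),((308,240))]
def res(p):
    r=[proj(s,w(p,a,q))-f(*o) for a,q,o in obs]
    r+=[proj(s,w(p,'t',(0,p[4+i],.076)))-f(*o) for i,o in enumerate(tins)]
    return np.ravel(r)
R=least_squares(res,[.45,.1,0,-.08,.15,.09,.03]); p=R.x
print(p.round(4),R.fun.round(1))
for q in [(.015,-.036,.13),(-.015,-.036,.13),(.015,-.078,.131),(-.015,-.078,.131),(-.0445,-.106,.034)]:
    print(q,((proj(s,w(p,'f',q))-[205,195])*5).round(0))
print('grip',w(p,'f',(0,-.057,.11)).round(4))
T=readout.sense(); print(T['tcp_pos'])
E
python3 fit.py
```

```text
Traceback (most recent call last):
  File "fit.py", line 6, in <module>
    print(n,ray(s,*f(u,v),z).round(4))
            ~~~^^^^^^^^^^^^^
  File "h.py", line 6, in ray
    d=np.array(s['rotation'])@np.linalg.inv(s['intrinsics'])@np.array([u,v,1.]); e=np.array(s['eye']); return e+d*(z-e[2])/d[2]
      ~~~~~~~~~~~~~~~~~~~~~~~^~~~~~~~~~~~~~~~~~~~~~~~~~~~~~~
ValueError: matmul: Input operand 1 has a mismatch in its core dimension 0, with gufunc signature (n?,k),(k,m?)->(n?,m?) (size 3 is different from 4)
```

```bash
sed -i "s/np.array(s\['rotation'\])/RM(s)/g" h.py
cat >> h.py <<'E'
from scipy.spatial.transform import Rotation
def RM(s): return Rotation.from_quat(np.array(s['rotation'])).as_matrix()
E
python3 fit.py
```

```text
A [0.4825 0.4498 0.076 ]
B [0.4793 0.3792 0.076 ]
C [0.4743 0.3091 0.076 ]
fl [0.4951 0.2173 0.062 ]
fr [0.431  0.2274 0.062 ]
wl [0.5197 0.4813 0.055 ]
wr [0.4523 0.4841 0.055 ]
[ 0.4707  0.2937 -0.0898 -0.0725  0.1555  0.0864  0.0168] [ 0.9 -0.6 -1.  -0.6 -0.1  0.6  0.4  1.  -0.   0.3 -0.3 -0.9 -0.3 -0.5
  0.1  0.2  0.3  0.5]
(0.015, -0.036, 0.13) [435.  67.]
(-0.015, -0.036, 0.13) [476.  84.]
(0.015, -0.078, 0.131) [481.  41.]
(-0.015, -0.078, 0.131) [521.  58.]
(-0.0445, -0.106, 0.034) [579. 199.]
grip [0.4591 0.1647 0.11  ]
[ 0.17976151 -0.59793405  0.23842398]
```

Call:
{"api": "send_rows", "payload": {"commands": "70 0 0 0 0.91;70 0 0 0 0.91;70 0 0 0 0.91;70 0 0 0 0.91;70 0 0 0 0.91;70 0 0 0 0.91;70 0.49 -1 0 0;70 0.49 -1 0 0;70 0.49 -1 0 0;70 0.49 -1 0 0;70 0.49 -1 0 0;70 0.49 -1 0 0;70 0.49 -1 0 0;70 0.49 -1 0 0;70 0.49 -1 0 0;70 0.49 -1 0 0;70 0.49 -1 0 0;70 0.49 -1 0 0;70 0.49 -1 0 0;70 0.49 -1 0 0", "grip_force": 20}}

```text
t: 1.77
tcp_pos: [0.3417, -0.3307, 0.239]
tool_rot: [0.999, -0.045, -0.0, -0.0]
force: [-0.3, -0.2, 0.7]
finger_gap: 0.825
gripper_force: 0.0
```

Call:
{"api": "send_rows", "payload": {"commands": "70 0.49 -1 0 0;70 0.49 -1 0 0;70 0.49 -1 0 0;70 0.49 -1 0 0;70 0.49 -1 0 0;70 0.49 -1 0 0;70 0.49 -1 0 0;70 0.02 -1 0 0;70 0.02 -1 0 0;70 0.02 -1 0 0;70 0.02 -1 0 0;70 0.02 -1 0 0;70 0.02 -1 0 0;70 0.02 -1 0 0;70 0.02 -1 0 0;70 0.02 -1 0 0;70 0.02 -1 0 0"}}

```text
t: 3.18
tcp_pos: [0.4438, 0.0013, 0.2391]
tool_rot: [0.999, -0.045, -0.0, -0.0]
force: [0.6, -0.3, 0.5]
finger_gap: 0.818
gripper_force: 0.0
```

Call:
{"api": "send_rows", "payload": {"commands": "70 0 -1 0 0;70 0 -1 0 0;70 0 -1 0 0;70 0 -1 0 0;70 0 -1 0 0;70 0 -1 0 0;70 0 -1 0 0;70 0 -1 0 0;70 0 -0.23 0 0;70 0 0 0 0"}}

```text
t: 4.02
tcp_pos: [0.4585, 0.1651, 0.239]
tool_rot: [0.999, -0.043, -0.0, 0.0]
force: [-0.1, -0.5, -0.1]
finger_gap: 0.823
gripper_force: 0.0
```

Run:
```python
from h import *
s=snap('wrist','w1.png');print(s['eye'],readout.sense()['tcp_pos'])
def w(q,p=(.4707,.2937,-.0898,-.0725)):
    c,n=np.cos(p[2]),np.sin(p[2]);x,y,z=q;y+=p[3];return (p[0]+c*x-n*y,p[1]+n*x+c*y,z)
for q in [(.015,-.036,.13),(-.015,-.036,.13),(.015,-.078,.131),(-.015,-.078,.131),(.03,0,.062),(-.03,0,.062)]: print(q,proj(s,w(q)).round(0))
```

```text
[0.53573857 0.16051065 0.37303217] [0.45848112 0.1642799  0.23902464]
(0.015, -0.036, 0.13) [253. 188.]
(-0.015, -0.036, 0.13) [254. 230.]
(0.015, -0.078, 0.131) [317. 188.]
(-0.015, -0.078, 0.131) [316. 231.]
(0.03, 0, 0.062) [215. 149.]
(-0.03, 0, 0.062) [218. 219.]
```

View pics/w1.png

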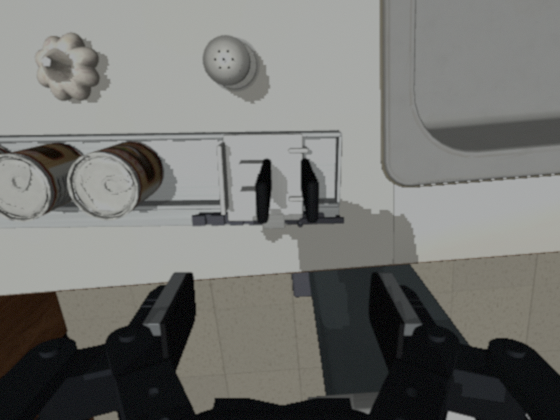

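The wrist view shows the post at u 257–270 and the tab at u 302–318. Everything sits about +5 px in u and −8 px in v from my prediction, so I'll enlarge this to refine it.

Run:
```python
from h import *
i=cv2.imread('pics/w1.png')[125:237,195:355]; i=cv2.convertScaleAbs(i,alpha=1.3,beta=20); cv2.imwrite('pics/c2.png',cv2.resize(i,None,fx=5,fy=5,interpolation=cv2.INTER_CUBIC))
```

```text
(no output)
```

View pics/c2.png

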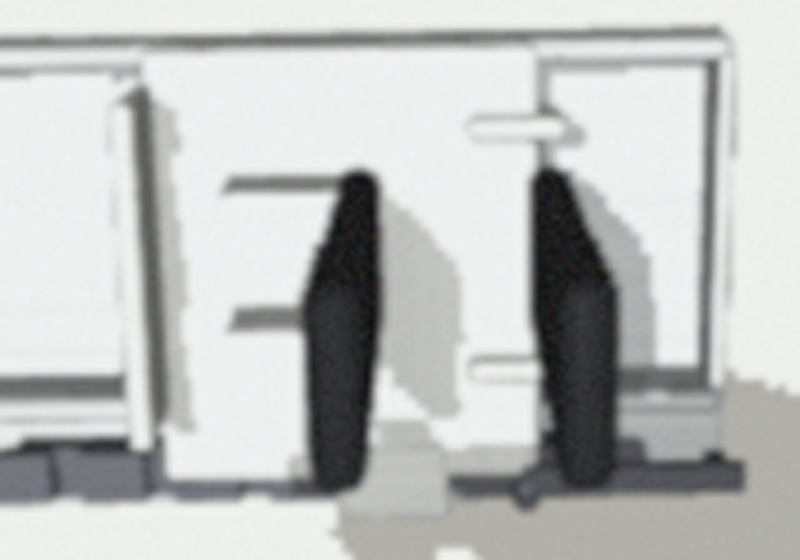

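Call:
{"api": "send_rows", "payload": {"commands": "70 0.15 0.05 1 0;70 0 0 1 0;70 0 0 1 0;70 0 0 1 0;70 0 0 1 0;64 0 0 1 0;60 0 0 1 0;54 0 0 0 0;50 0 0 0 0;47 0 0 0 0;45 0 0 0 0;44 0 0 0 0;43 0 0 0 0;42 0 0 0 0;41 0 0 0 0;40 0 0 0 0;40 0 0 0 0"}}

```text
t: 5.48
tcp_pos: [0.4625, 0.1633, 0.1002]
tool_rot: [0.999, -0.045, 0.001, -0.0]
force: [-0.4, 0.3, 5.9]
finger_gap: 0.47
gripper_force: 4.3
```

Call:
{"api": "send_rows", "payload": {"commands": "39 0 0 0 0;38 0 0 0 0;37 0 0 0 0;36 0 0 0 0;35 0 0 0 0;34 0 0 0 0;33 0 0 0 0;32 0 0 0 0;31 0 0 0 0;30 0 0 0 0;29 0 0 0 0;28 0 0 0 0;28 0 0 0 0;28 0 0 0 0"}}

```text
t: 6.65
tcp_pos: [0.4627, 0.1635, 0.1006]
tool_rot: [0.999, -0.044, 0.001, -0.0]
force: [-0.9, 0.9, 9.7]
finger_gap: 0.36
gripper_force: 19.3
```

Call:
{"api": "send_rows", "payload": {"commands": "28 0 0 -0.08 0;28 0 -0.1 0 0;28 0 -0.2 0 0;28 0 -0.2 0 0;28 0 -0.2 0 0;28 0 -0.2 0 0;28 0 -0.2 0 0;28 0 -0.2 0 0;28 0 -0.2 0 0;28 0 -0.2 0 0;28 0 -0.2 0 0;28 0 -0.2 0 0;28 0 -0.2 0 0;28 0 -0.2 0 0;28 0 -0.1 0 0;28 0 0 0 0"}}

```text
t: 7.98
tcp_pos: [0.4663, 0.2155, 0.1009]
tool_rot: [0.999, -0.045, 0.0, -0.0]
force: [2.5, 0.9, -2.9]
finger_gap: 0.358
gripper_force: 22.2
```

Call:
{"api": "send_rows", "payload": {"commands": "28 0 -0.07 0 0;28 0 -0.07 0 0;28 0 -0.07 0 0;28 0 -0.07 0 0;28 0 -0.07 0 0;28 0 -0.07 0 0;28 0 -0.07 0 0;28 0 -0.07 0 0;28 0 -0.07 0 0;28 0 -0.07 0 0;28 0 -0.07 0 0;28 0 -0.07 0 0;28 0 -0.07 0 0;28 0 -0.07 0 0;28 0 -0.07 0 0;28 0 -0.07 0 0;28 0 -0.07 0 0;28 0 -0.07 0 0;28 0 -0.07 0 0;28 0 -0.07 0 0"}}

```text
t: 9.65
tcp_pos: [0.4683, 0.2427, 0.1009]
tool_rot: [0.999, -0.045, -0.001, 0.0]
force: [-1.2, -2.0, -0.4]
finger_gap: 0.359
gripper_force: 20.5
```

Run:
```python
from h import *
s=snap('wrist','w2.png');d=snap('side','d2.png')
a=d['pixels'][195:305,205:335,::-1];b=s['pixels'][90:260,0:280,::-1]
a=cv2.resize(a,(520,440),interpolation=3);cv2.imwrite('pics/c3.png',a)
```

```text
(no output)
```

View pics/c3.png

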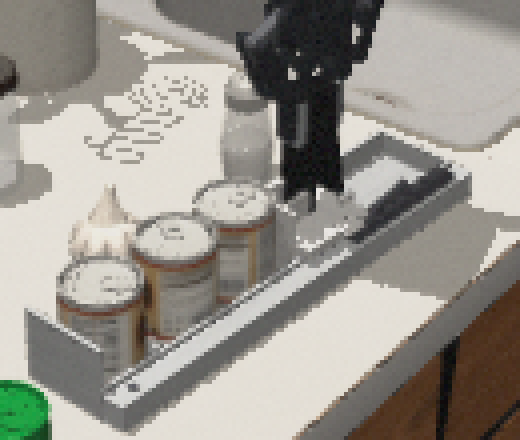

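The side view shows the follower advancing with the lever up. Tin_c's top is at crop (235,195), now close to the fence, and the row is still a little open. I'll continue gently.

Call:
{"api": "send_rows", "payload": {"commands": "28 0 -0.05 0 0;28 0 -0.05 0 0;28 0 -0.05 0 0;28 0 -0.05 0 0;28 0 -0.05 0 0;28 0 -0.05 0 0;28 0 -0.05 0 0;28 0 -0.05 0 0"}}

```text
t: 10.42
tcp_pos: [0.4689, 0.2505, 0.1008]
tool_rot: [0.999, -0.045, -0.001, 0.0]
force: [-3.1, -4.1, 0.1]
finger_gap: 0.358
gripper_force: 20.1
```

Call:
{"api": "send_rows", "payload": {"commands": "28 0 -0.04 0 0;28 0 -0.04 0 0;28 0 0 0 0"}}

```text
t: 10.67
tcp_pos: [0.469, 0.2523, 0.1009]
tool_rot: [0.999, -0.045, -0.001, 0.0]
force: [-4.1, -2.7, 1.5]
finger_gap: 0.36
gripper_force: 20.5
```

Call:
{"api": "send_rows", "payload": {"commands": "28 -0.04 -0.03 0 0;28 0 -0.03 0 0;28 0 -0.03 0 0;28 0 0 0 0"}}

```text
t: 11.0
tcp_pos: [0.4692, 0.2541, 0.1009]
tool_rot: [0.999, -0.045, 0.0, -0.0]
force: [-2.3, -3.5, 0.1]
finger_gap: 0.36
gripper_force: 20.7
```

Call:
{"api": "send_rows", "payload": {"commands": "28 0 -0.03 0 0;28 0 -0.03 0 0"}}

```text
t: 11.17
tcp_pos: [0.4692, 0.2552, 0.1009]
tool_rot: [0.999, -0.045, -0.0, 0.0]
force: [-2.5, -5.0, -0.3]
finger_gap: 0.357
gripper_force: 19.8
```

Call:
{"api": "send_rows", "payload": {"commands": "28 0 -0.03 0 0;28 0 -0.03 0 0"}}

```text
t: 11.33
tcp_pos: [0.4693, 0.2562, 0.1009]
tool_rot: [0.999, -0.045, -0.0, 0.0]
force: [-2.3, -4.3, -0.1]
finger_gap: 0.357
gripper_force: 19.7
```

Call:
{"api": "send_rows", "payload": {"commands": "28 0 -0.03 0 0;28 0 -0.03 0 0"}}

```text
t: 11.5
tcp_pos: [0.4694, 0.2573, 0.1009]
tool_rot: [0.999, -0.045, -0.0, 0.0]
force: [-1.9, -3.1, 0.6]
finger_gap: 0.356
gripper_force: 19.7
```

Call:
{"api": "send_rows", "payload": {"commands": "28 0 -0.03 0 0;28 0 -0.02 0 0"}}

```text
t: 11.67
tcp_pos: [0.4695, 0.2584, 0.1009]
tool_rot: [0.999, -0.045, -0.0, 0.0]
force: [-2.9, -4.7, -0.3]
finger_gap: 0.357
gripper_force: 19.7
```

Call:
{"api": "send_rows", "payload": {"commands": "28 0 -0.03 0 0;28 0 -0.02 0 0"}}

```text
t: 11.83
tcp_pos: [0.4695, 0.2593, 0.1008]
tool_rot: [0.999, -0.045, -0.0, 0.0]
force: [-2.8, -5.7, 0.5]
finger_gap: 0.361
gripper_force: 19.5
```

Run:
```python
from h import *
d=snap('side','d3.png');a=d['pixels'][225:305,205:285,::-1]
cv2.imwrite('pics/c4.png',cv2.resize(a,(560,560),interpolation=cv2.INTER_CUBIC))
```

```text
(no output)
```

View pics/c4.png

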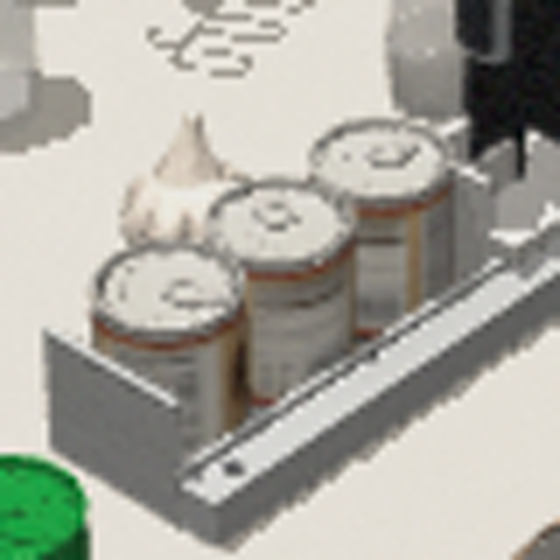

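Tin tops are at crop (170,288), (282,222) and (382,160). I'll compute the remaining gaps.

Run:
```python
from h import *
s=dict(np.load('pics/d3.png.npz'))
ps=[ray(s,205+(u+.5)/7-.5,225+(v+.5)/7-.5,.076) for u,v in [(170,290),(282,224),(382,162)]]
d=np.array([.0897,.996,0])
print([round(float((p-[.4707,.2937,0])@d),4) for p in ps])
```

```text
[0.1615, 0.1039, 0.0476]
```

Call:
{"api": "send_rows", "payload": {"commands": "28 0 -0.03 0 0;28 0 -0.02 0 0"}}

```text
t: 12.05
tcp_pos: [0.4695, 0.2595, 0.1009]
tool_rot: [0.999, -0.044, -0.0, 0.001]
force: [-2.2, -10.5, 1.2]
finger_gap: 0.356
gripper_force: 19.2
```

Call:
{"api": "send_rows", "payload": {"commands": "28 0 -0.02 0 0;28 0 -0.02 0 0"}}

```text
t: 12.22
tcp_pos: [0.4695, 0.2596, 0.1009]
tool_rot: [0.999, -0.044, -0.0, 0.002]
force: [-1.8, -11.6, 1.5]
finger_gap: 0.355
gripper_force: 19.2
```

Call:
{"api": "send_rows", "payload": {"commands": "28 0 0.06 0 0;30 0 0 0 0;32 0 0.03 0 0;34 0 0.05 0 0;36 0 0.05 0 0;38 0 0.05 0 0;40 0 0.05 0 0;42 0 0.05 0 0;44 0 0.05 0 0;46 0 0.05 0 0;48 0 0.05 0 0;50 0 0.04 0 0;50 0 0 0 0"}}

```text
t: 13.3
tcp_pos: [0.4688, 0.2508, 0.1009]
tool_rot: [0.999, -0.045, 0.0, -0.0]
force: [0.3, -0.3, 0.2]
finger_gap: 0.584
gripper_force: 0.0
```

Call:
{"api": "send_rows", "payload": {"commands": "50 0 0.05 0 0;50 0 0.05 0 0;50 0 0.05 0 0"}}

```text
t: 13.55
tcp_pos: [0.4687, 0.2487, 0.1009]
tool_rot: [0.999, -0.045, 0.0, -0.001]
force: [0.2, 5.5, -1.5]
finger_gap: 0.588
gripper_force: 2.8
```

Call:
{"api": "send_rows", "payload": {"commands": "50 0 0.04 0 0;50 0 0.04 0 0"}}

```text
t: 13.72
tcp_pos: [0.4685, 0.2467, 0.1009]
tool_rot: [0.999, -0.045, 0.0, -0.0]
force: [-0.3, 2.4, -0.3]
finger_gap: 0.59
gripper_force: 1.8
```

Call:
{"api": "send_rows", "payload": {"commands": "50 0 0.04 0 0;50 0 0.04 0 0"}}

```text
t: 13.88
tcp_pos: [0.4682, 0.2443, 0.1009]
tool_rot: [0.999, -0.045, -0.0, 0.0]
force: [0.4, 1.2, 0.1]
finger_gap: 0.587
gripper_force: 0.8
```

Call:
{"api": "send_rows", "payload": {"commands": "50 0 0.04 0 0;50 0 0.04 0 0"}}

```text
t: 14.05
tcp_pos: [0.4681, 0.2437, 0.1009]
tool_rot: [0.999, -0.045, 0.0, -0.001]
force: [-0.2, 8.9, -2.8]
finger_gap: 0.588
gripper_force: 4.0
```

Call:
{"api": "send_rows", "payload": {"commands": "50 0 0.04 0 0;50 0 0.04 0 0"}}

```text
t: 14.22
tcp_pos: [0.4681, 0.2434, 0.1008]
tool_rot: [0.999, -0.046, 0.0, -0.002]
force: [-0.6, 13.5, -3.4]
finger_gap: 0.586
gripper_force: 6.7
```

Call:
{"api": "send_rows", "payload": {"commands": "50 0 0.04 0 0;50 0 0.04 0 0"}}

```text
t: 14.38
tcp_pos: [0.4682, 0.2431, 0.1008]
tool_rot: [0.999, -0.046, 0.001, -0.003]
force: [-1.3, 19.3, -4.4]
finger_gap: 0.587
gripper_force: 9.4
```

Blocked, so the catch is in a notch. I'll unload straight away.

Call:
{"api": "send_rows", "payload": {"commands": "50 0 -0.1 0 0;50 0 -0.1 0 0;54 0 -0.08 0 0;58 0 0 0 0;62 0 0 0 0;62 0 0 0 0"}}

```text
t: 14.88
tcp_pos: [0.4682, 0.2449, 0.1009]
tool_rot: [0.999, -0.045, -0.0, 0.0]
force: [-0.5, -0.7, -0.6]
finger_gap: 0.724
gripper_force: 0.0
```

Run:
```python
from h import *
d=snap('side','d4.png');s=snap('wrist','w4.png')
a=cv2.resize(d['pixels'][200:290,215:315,::-1],(450,405),interpolation=3)
b=cv2.resize(s['pixels'][60:420,100:460,::-1],(345,405))
cv2.imwrite('pics/c5.png',np.hstack([a,b]))
```

```text
(no output)
```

View pics/c5.png

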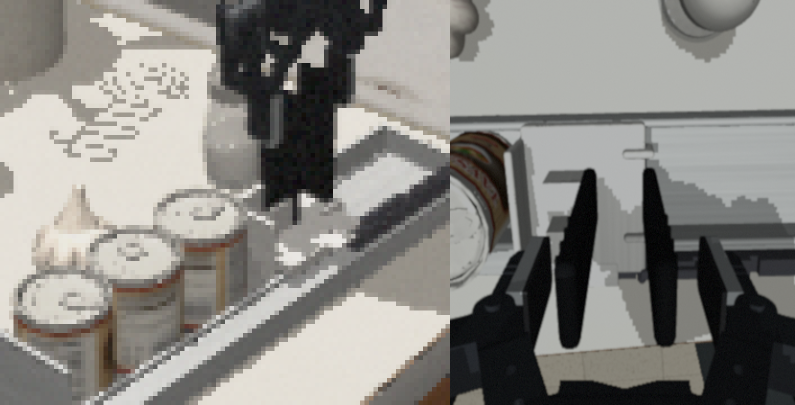

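The left panel shows the row closed with the fence a little behind tin_c. The right panel shows both fingers clear of the post (557–582) and the tab (652–677). I'll check the lever angle by projection.

Run:
```python
from h import *
s=dict(np.load('pics/w4.png.npz'))
px=lambda u,v:(100+(u-450)*360/345,60+v*360/405)
for n,(u,v) in dict(post_l=(557,340),post_r=(583,340),tab_l=(651,340),tab_r=(677,340)).items():
    p=ray(s,*px(u,v),.13); d=p-[.4707,.2937,0]; print(n,(d@[.996,-.0897,0]).round(4),(d@[.0897,.996,0]).round(4))
```

```text
post_l -0.0072 -0.0234
post_r -0.0072 -0.0324
tab_l -0.0073 -0.0561
tab_r -0.0073 -0.0651
```

The span over the outer faces is 41.7 mm, so the lever is fully let go and the catch is down. Now I retract straight up.

Call:
{"api": "send_rows", "payload": {"commands": "70 0 0 -0.1 0;70 0 0 -0.5 0;70 0 0 -1 0;70 0 0 -1 0;70 0 0 -1 0;70 0 0 -1 0;70 0 0 -1 0;70 0 0 -1 0;70 0 0 0 0;70 0 0 0 0;70 0 0 0 0"}}

```text
t: 15.9
tcp_pos: [0.4677, 0.2453, 0.2328]
tool_rot: [0.999, -0.045, -0.0, 0.0]
force: [0.6, -0.7, 0.0]
finger_gap: 0.823
gripper_force: 0.0
```

Run:
```python
from h import *
s=snap('wrist','w5.png');d=snap('side','d5.png')
a=cv2.resize(d['pixels'][190:300,205:335,::-1],(400,338),interpolation=3)
b=cv2.resize(s['pixels'][80:300,140:400,::-1],(400,338),interpolation=3)
cv2.imwrite('pics/c6.png',np.hstack([a,b]))
```

```text
(no output)
```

View pics/c6.png

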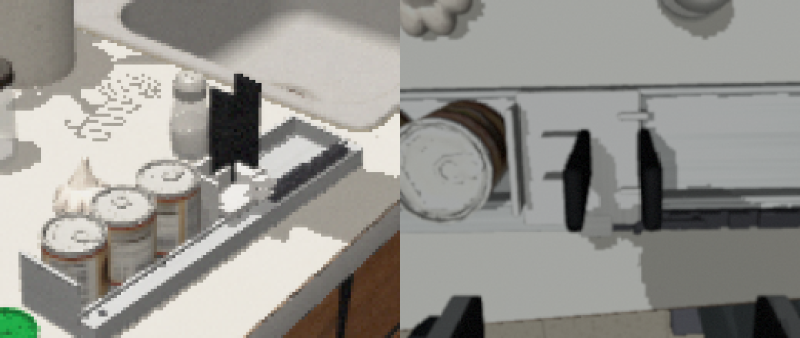

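The row is closed, the follower is latched close behind it, and the gripper is clear with nothing disturbed.

```bash
python3 -c "
from station import sign_off; print(sign_off())"
```

```text
the job is handed in; nothing more can be done
None
```

The job is handed in at about 16 s: the tins are closed up against the end wall, the follower is latched by estimate about 6 mm behind them with the lever fully up, and the gripper is clear; no verdict was returned.

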